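Push stuck sample bottles out of their carrier block

TASK

The square sample bottles sit too deep in the carrier block to be gripped. Tip the carrier onto its side on the brown board (push high while its foot meets the board's edge), bottles still seated, then drive every bottle at least halfway out with the push-out rod through the holes in its base and put them all in the steel tray. At the end the rod lies wholly on the black mat, the carrier still lies flat on the board with its mouths away from the stop edge, and the other bottle, tube and marker are left alone.

Things in the scene. Friction and masses are not known exactly. Their poses are not given: they have to be found in the camera images.
- board: brown phenolic unloading board fixed to the bench, 120 (x) x 224 mm, top 12 mm above the bench. Origin: on the bench under the middle of its steel-nosed stop edge; x runs from that edge across the board (0 to 0.120), y along the edge (+-0.112), z up. A lip, top 20 mm above the bench, crosses it at x = 0.074 to 0.082; it stops the tipped carrier under the rod's thrust, bottles pass above it
- carrier: grey block with aluminium base, loose, about 0.85 kg, 60 (x) x 200 (y) x 78 (z) mm. Origin: centre of its underside; z to the well mouths. Starts upright up to 30 mm before the stop edge, x along the board's x (0.1 rad). Four square wells 24 mm wide at x = 0, y = -72, -24, 24, 72 mm, open at the top, floors at z = 14 mm; a 12 mm push-out hole on each well's axis goes through the base
- carrier_top (a point): centre of the carrier's top face (0, 0, 78 mm in its frame). Tipped, the carrier lies on its +x face on the board, top face pointing along the board's x, wells' axes level, 42 mm above the bench, 60 mm high over the board, base overhanging the stop edge by 4 to 15 mm. If its foot slips back it stays leaning on the edge; pushing on round the edge lays it flat
- seat1 (a point): seat of well 1: centre of the well's floor, where the foot of bottle 1 sits (0, -72, 14 mm in the carrier's frame). A spring pad in the well's -y wall, 37 to 47 mm above the underside, presses the bottle's side with about 2 N until its foot has passed; pushing it out takes 2 to 5 N
- seat2 (a point): seat of well 2: centre of the well's floor, where the foot of bottle 2 sits (0, -24, 14 mm in the carrier's frame). A spring pad in the well's -y wall, 37 to 47 mm above the underside, presses the bottle's side with about 2 N until its foot has passed; pushing it out takes 2 to 5 N
- seat3 (a point): seat of well 3: centre of the well's floor, where the foot of bottle 3 sits (0, 24, 14 mm in the carrier's frame). A spring pad in the well's -y wall, 37 to 47 mm above the underside, presses the bottle's side with about 2 N until its foot has passed; pushing it out takes 2 to 5 N
- seat4 (a point): seat of well 4: centre of the well's floor, where the foot of bottle 4 sits (0, 72, 14 mm in the carrier's frame). A spring pad in the well's -y wall, 37 to 47 mm above the underside, presses the bottle's side with about 2 N until its foot has passed; pushing it out takes 2 to 5 N
- bottle1: amber square sample bottle with round white cap, 40 g; body 22 x 22 mm and 36 mm tall, cap 18 mm across, 56 mm tall over all. Origin: centre of its foot; z points to the cap. Starts seated in well 1, cap top 8 mm below the carrier's top; may be absent (then None).
- bottle2: amber square sample bottle with round white cap, 40 g; body 22 x 22 mm and 36 mm tall, cap 18 mm across, 56 mm tall over all. Origin: centre of its foot; z points to the cap. Starts seated in well 2, cap top 8 mm below the carrier's top; may be absent (then None).
- bottle3: amber square sample bottle with round white cap, 40 g; body 22 x 22 mm and 36 mm tall, cap 18 mm across, 56 mm tall over all. Origin: centre of its foot; z points to the cap. Starts seated in well 3, cap top 8 mm below the carrier's top; may be absent (then None).
- bottle4: amber square sample bottle with round white cap, 40 g; body 22 x 22 mm and 36 mm tall, cap 18 mm across, 56 mm tall over all. Origin: centre of its foot; z points to the cap. Starts seated in well 4, cap top 8 mm below the carrier's top; may be absent (then None).
- push_rod: push-out rod: black square handle 24 x 24 x 80 mm with a steel shank 8 mm in diameter and 110 mm long, 0.13 kg. Origin: centre of the handle, on the axis; x points along the shank to the tip. Starts lying on the mat, its axis 14 mm above the bench; balanced about 20 mm from the handle's centre towards the tip, so it lies level on its handle.
- rod_tip (a point): end of the rod's shank, 150 mm from the handle's centre
- tool_mat: black rubber mat fixed to the bench, 230 (x) x 110 (y) x 2 mm; origin: centre of its underside
- tray: open steel tray, loose, 110 (x) x 240 (y) x 22 mm, walls 4 mm, floor about 4 mm; origin: centre of its underside
- amber_bottle: bystander: round brown bottle with black cap, 54 mm across, 106 mm tall, standing; origin: centre of its underside
- screwcap_tube: bystander: large conical screw-cap tube lying down, 117 mm long, 34 mm thick; origin under its middle
- marker: bystander: marker pen lying down, 135 mm long, 16 mm thick; origin under its middle

How it is judged (in metres and radians):
On the way, in this order (a step that is already met when the one before it is completed fails the run):
1. the carrier lies flat on its side on the board, the bottles still seated in it (angle between the z axis of carrier and the x axis of board, either way round below 0.2 rad and angle between carrier's own z axis and vertical between 1.45 and 1.69 rad and x of carrier in the frame of board between -0.05 and 0.03 m and y of carrier in the frame of board between -0.05 and 0.05 m and z of carrier in the frame of board between 0.03 and 0.055 m and x of carrier_top in the frame of board above 0.04 m and distance between bottle1 and seat1 below 0.012 m and distance between bottle2 and seat2 below 0.012 m and distance between bottle3 and seat3 below 0.012 m and distance between bottle4 and seat4 below 0.012 m), for 0.3 s.
2. the push-out rod has been pushed in through the carrier's base (x of rod_tip in the frame of carrier between -0.007 and 0.007 m and y of rod_tip in the frame of carrier between -0.1 and 0.1 m and z of rod_tip in the frame of carrier between 0.016 and 0.09 m and z of push_rod in the frame of carrier below -0.03 m).
3. every bottle has been driven at least 25 mm up out of its seat (distance between bottle1 and seat1 above 0.025 m and distance between bottle2 and seat2 above 0.025 m and distance between bottle3 and seat3 above 0.025 m and distance between bottle4 and seat4 above 0.025 m), for 0.2 s.
At the end, for the whole second after the job is handed in: Every bottle present rests inside the tray; the rod lies on the mat, handle centre and tip both over it and under 30 mm high; the carrier lies on its side on the board, within 0.12 rad of level, 0.2 rad of the board's x and 50 mm of the stop edge's middle, mouths away from that edge; all at rest (x of bottle1 in the frame of tray between -0.055 and 0.055 m and y of bottle1 in the frame of tray between -0.12 and 0.12 m and z of bottle1 in the frame of tray between 0 and 0.035 m and linear speed of each of bottle1, bottle2, bottle3, bottle4, push_rod, carrier below 0.03 m/s and x of bottle2 in the frame of tray between -0.055 and 0.055 m and y of bottle2 in the frame of tray between -0.12 and 0.12 m and z of bottle2 in the frame of tray between 0 and 0.035 m and x of bottle3 in the frame of tray between -0.055 and 0.055 m and y of bottle3 in the frame of tray between -0.12 and 0.12 m and z of bottle3 in the frame of tray between 0 and 0.035 m and x of bottle4 in the frame of tray between -0.055 and 0.055 m and y of bottle4 in the frame of tray between -0.12 and 0.12 m and z of bottle4 in the frame of tray between 0 and 0.035 m and x of push_rod in the frame of tool_mat between -0.115 and 0.115 m and y of push_rod in the frame of tool_mat between -0.055 and 0.055 m and z of push_rod in the frame of tool_mat between 0 and 0.03 m and x of rod_tip in the frame of tool_mat between -0.115 and 0.115 m and y of rod_tip in the frame of tool_mat between -0.055 and 0.055 m and z of rod_tip in the frame of tool_mat between 0 and 0.03 m and angle between the z axis of carrier and the x axis of board, either way round below 0.2 rad and angle between carrier's own z axis and vertical between 1.45 and 1.69 rad and x of carrier in the frame of board between -0.05 and 0.03 m and y of carrier in the frame of board between -0.05 and 0.05 m and z of carrier in the frame of board between 0.03 and 0.055 m and x of carrier_top in the frame of board above 0.04 m); the robot touches nothing.
It fails at once if the amber bottle is knocked more than 30 mm from its place (distance of amber_bottle from where it was at the start of the episode above 0.03 m).
It fails at once if the screwcap tube is knocked more than 30 mm from its place (distance of screwcap_tube from where it was at the start of the episode above 0.03 m).
It fails at once if the marker is knocked more than 30 mm from its place (distance of marker from where it was at the start of the episode above 0.03 m).
Of bottle1, bottle2, bottle3, bottle4 only 3 to 4 are there at a start; the rules pass over those that are not, and their reading is None.
At some moment in a run one of push_rod, tray may be knocked a few centimetres aside while the robot is not near it.
Once in a run the grip may slacken for a moment while it holds something.
It also fails if it takes over 210 s, if anything falls off the work surface, if the arm or the gripper's body presses on something with over 40 N, if the wrist force passes 120 N, or if a joint passes its speed limit or range.

ROBOT

A 7-joint arm with a two-finger parallel gripper is mounted at the origin on a cart in front of the work surface, level with it; the furniture and walls round the work are solid. World frame = base frame: x ahead of the robot, y to its left, z up, the work surface at z = 0. Lengths are in mm, angles in rad, forces in N, time in s.
With the tool pointing down it reaches from about 400 to 925 mm from the base axis. Payload 4.1 kg.
Tool frame: the origin (TCP) lies between the finger pads; the fingertips stand env.nose_length ahead of it and the grasp point (between the pads) is the TCP (env.nose_length is the distance from the TCP to the fingertips, in mm); z points along the fingers, y is the line along which they close (so a half turn about z gives the same grasp; the last joint's range is limited). The gripper opens to 85 mm and grips with 20 to 120 N. Pads are 22 mm wide; open, the fingers measure 114 mm over their backs; the gripper's body (76 mm by 85 mm) begins 54 mm behind the grasp point. The pads swing forward as they close: fully open they stand 13 mm farther back than shut.
Start: joints at [-1.315, 0.398, 0.045, 1.537, -0.019, 1.207, -0.051], TCP at [225.792, 609.556, 250.347] pointing down, gripper open.
Joint ranges: [-2.82, 2.82], [-0.49, 2.23], [-1.37, 1.46], [0, 2.46], [-1.36, 4.5], [0.23, 2], [-2.94, 2.94]. Speed limits (rad/s): [2.57, 2.57, 3.14, 3.14, 3.14, 3.14, 3.14].

INTERFACE

Orientations are given as a unit quaternion [w, x, y, z].
In Python, from workcell import env, optics gives the robot as it stands. The module is installed in compiled form; this text tells all that it offers.
- The arm moves only by the tool apply_moves, never from a script. Its argument "deltas" is one flat list of numbers, 7 for each row, row after row: the shift along the tool's x, y, z in m, then the turn, a rotation vector about the tool's x, y, z in rad, then the gripper command: -1 is shut, 1 is fully open, values between are in proportion. A call has 1 to 20 rows; each row is the pose to reach, as a shift and turn from the pose commanded when the call began, along the tool's axes at that moment; what a row does not reach only later rows make up. A row lasts 1/8 s, in which the tool goes at most 62.5 mm and 10.7 degrees, less where a joint would pass 70% of its speed; a pose out of reach is approached as far as the arm can. A call with a gripper value outside its range is refused whole. The fingers move at their own pace and stop on an object; "force" is the grip in N (left out, the last holds). Time passes only in rows, so rows that repeat a pose let the fingers close. It gives the time, the measured TCP pose, the force, the opening and the grip force at its end, in the units of the state.
- env.read_state(): the state, without advancing time (a new reading comes with each control period).
- optics.get_image(name): name is "side" or "top" or "wrist"; returns a dict with "img" (420x560x3 uint8, red, green, blue), "fovy" (degrees; the focal length in pixels is half the picture's height over the tangent of half this angle, whatever the lens; pixels are square), "cx", "cy" (the principal point, pixels), "T" (4x4, takes a point from camera to world coordinates). Camera axes: x right, y up, looking along -z (the intrinsics and any distortion apply to the point x, -y, -z); pixel columns grow to the right and rows downward; lengths in mm; the calibration is good to about 2 mm. The wrist camera is an equidistant fisheye: a pixel r from the principal point sees the ray r / f radians off the axis. A picture is of the moment at which its call begins. There is no depth.
- env.close_job(): hands the job in; it is judged then, once.
The state is a dict: "time_s": time; "q": joint angles; "qd": joint speeds; "tau": joint torques, N m; "position": TCP position; "tool_rot": TCP orientation; "contact_force": force on the tool from outside, world axes, zero at the start; "wrist_torque": the same for the moment, N m; "gripper_width": opening from 0.0 (shut) to 1.0 (fully open); "grip_force": force on a finger pad.
Only numpy, scipy, OpenCV 4.12 (cv2) and the standard library are available. Lean on these libraries where they do the work, as an engineer would, in place of code of your own. Each camera call takes 0.05 s, during which the arm holds its last target. There are 200 camera calls.

## Working session

There is one attempt and no reset: what is moved stays moved. The work goes in short steps, Python scripts to look and compute and a tool call to move; the robot and the scene stay as the last step left them, time stands still between calls to the robot, and variables do not carry over. Pictures are saved under pics/ and viewed, at most 14 in all, crops included, and the job is handed in when it is done.

Besides the shell and the picture viewer there is one more tool, called after "Emit:" by a JSON object that holds its "op" and its "data", one argument or row to a line. apply_moves: Moves the arm, as the interface text tells. Its arguments: {"type":"object","properties":{"deltas":{"type":"array","items":{"type":"number"}},"force":{"type":"number"}},"required":["deltas"]}

```bash
mkdir -p pics; cat > h.py <<'E'
import numpy as np, cv2
from workcell import env, optics
from scipy.spatial.transform import Rotation as R
def shot(n,f=None):
    d=optics.get_image(n)
    if f: cv2.imwrite('pics/'+f,d['img'][:,:,::-1])
    return d
def ray(d,u,v):
    h=d['img'].shape[0]; f=h/2/np.tan(np.radians(d['fovy'])/2)
    x,y=(u-d['cx'])/f,(v-d['cy'])/f
    if d.get('fish'):
        r=np.hypot(x,y); s=np.sin(r)/r if r>1e-9 else 1; c=np.array([x*s,-y*s,-np.cos(r)])
    else: c=np.array([x,-y,-1.])
    T=np.array(d['T']); return T[:3,3],T[:3,:3]@c
def onz(d,u,v,z):
    o,r=ray(d,u,v); return o+r*(z-o[2])/r[2]
def proj(d,p):
    T=np.array(d['T']); c=T[:3,:3].T@(np.array(p)-T[:3,3]); h=d['img'].shape[0]; f=h/2/np.tan(np.radians(d['fovy'])/2)
    x,y,z=c[0],-c[1],-c[2]
    if d.get('fish'):
        rr=np.hypot(x,y); t=np.arctan2(rr,z); return d['cx']+f*t*x/rr, d['cy']+f*t*y/rr
    return d['cx']+f*x/z, d['cy']+f*y/z
def Rt(s=None):
    s=s or env.read_state(); q=s['tool_rot']; return R.from_quat([q[1],q[2],q[3],q[0]])
E
python3 - <<'E'
from h import *
for n in('top','side','wrist'):
    d=shot(n,n+'0.png'); print(n,{k:(v if k!='T' else np.round(v,3).tolist()) for k,v in d.items() if k!='img'})
s=env.read_state(); print({k:np.round(v,3).tolist() for k,v in s.items()}); print(env.nose_length, Rt(s).as_matrix().round(2))
a=cv2.imread('pics/top0.png')
E
```

```text
top {'fovy': 43.695312772007455, 'cx': 287.25274082063976, 'cy': 208.64784466578485, 'T': [[0.001, 0.995, -0.104, 424.378], [-1.0, 0.001, 0.003, -37.927], [0.003, 0.104, 0.995, 1315.709], [0.0, 0.0, 0.0, 1.0]]}
side {'fovy': 45.255621828858345, 'cx': 281.44836773234726, 'cy': 204.19645021778672, 'T': [[-1.0, 0.003, -0.02, 534.896], [-0.02, -0.367, 0.93, 1127.694], [-0.005, 0.93, 0.367, 530.037], [0.0, 0.0, 0.0, 1.0]]}
wrist {'fovy': 65.70646984690485, 'cx': 273.9431006846344, 'cy': 208.68747167529483, 'T': [[0.348, -0.887, -0.305, 146.0], [0.937, 0.328, 0.115, 638.418], [-0.002, -0.326, 0.945, 372.655], [0.0, 0.0, 0.0, 1.0]]}
{'time_s': 0.15, 'q': [-1.315, 0.399, 0.045, 1.538, -0.019, 1.207, -0.051], 'qd': [-0.0, -0.003, 0.001, -0.003, 0.001, -0.001, -0.001], 'tau': [0.003, -47.556, 1.367, -25.451, 0.012, 0.006, -0.0], 'position': [225.601, 609.132, 249.528], 'tool_rot': [-0.0, 0.176, 0.984, -0.001], 'contact_force': [-0.103, -0.894, -0.581], 'wrist_torque': [0.041, 0.02, 0.001], 'grip_force': 0.0, 'gripper_width': 1.004}
19.0 [[-0.94  0.35 -0.  ]
 [ 0.35  0.94 -0.  ]
 [-0.   -0.   -1.  ]]
```

View pics/top0.png

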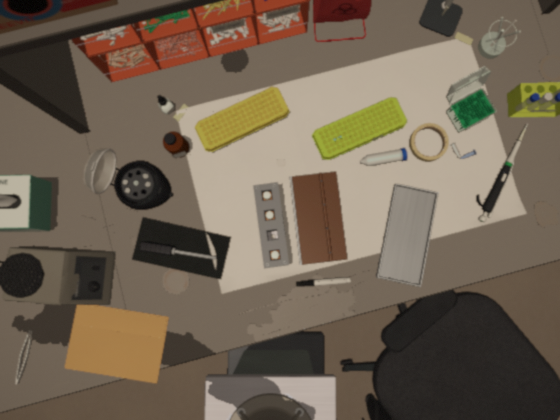

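View pics/side0.png

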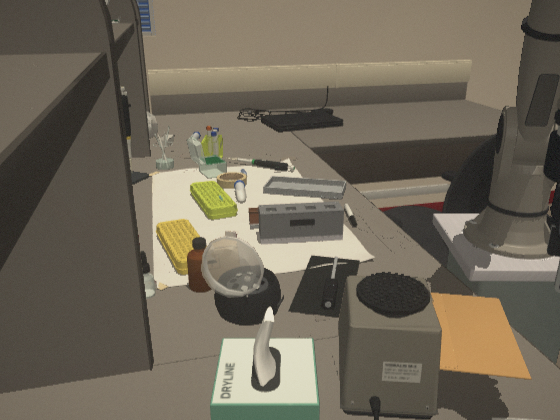

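The top view shows the carrier at about (272,225), the board at (320,218) with its stop edge on the left, the mat and rod at (180,250), and the tray at (408,235). The bystanders are the tube (385,157), marker (323,282) and amber bottle (175,143). The side view agrees with this. Next I'll zoom in to measure.

```bash
python3 - <<'E'
from h import *
a=cv2.imread('pics/top0.png'); 
c1=cv2.resize(a[165:285,235:360],None,fx=4.6,fy=4.6,interpolation=cv2.INTER_CUBIC)
c2=cv2.resize(a[210:285,125:240],None,fx=2,fy=2,interpolation=cv2.INTER_CUBIC)
o=np.zeros((c1.shape[0],800,3),np.uint8); o[:,:575]=c1
o=o; o[:150,575:800]=c2[:150,:225]
c3=cv2.resize(a[175:290,370:445],None,fx=2.9,fy=2.9,interpolation=cv2.INTER_CUBIC); o[160:160+c3.shape[0],575:575+c3.shape[1]]=c3
cv2.imwrite('pics/crop0.png',cv2.convertScaleAbs(o,alpha=1.8))
E
```

```text
(no output)
```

View pics/crop0.png

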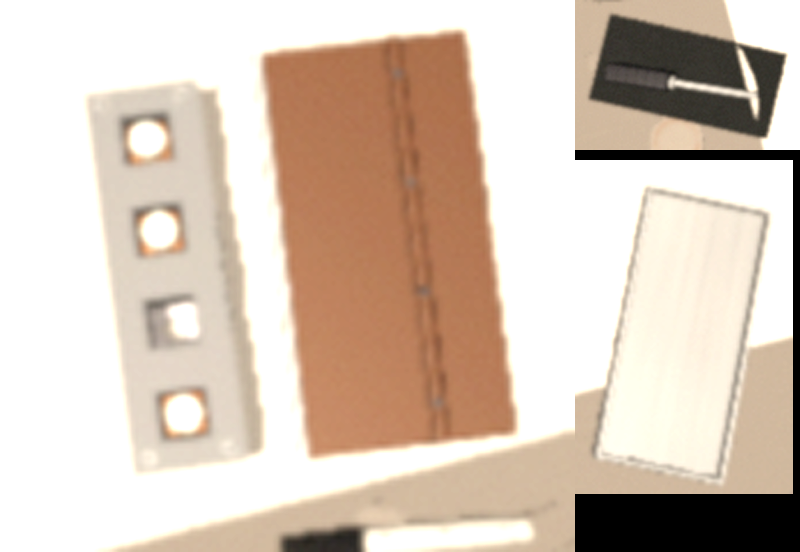

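The crop shows bottles in wells 4, 3 and 1. Well 2, the second from the bottom at crop (172,322), is empty. I'll convert the corner pixels to positions.

```bash
python3 - <<'E'
from h import *
d=shot('top')
def P(l,s,o,z): 
    r=np.array([onz(d,u/s+o[0],v/s+o[1],z)[:2] for u,v in l]); return r
o=(235-.4,165-.4)
b=P([(265,57),(463,33),(515,432),(310,456)],4.6,o,12); print('board',b.round(0).tolist(),[np.linalg.norm(b[i]-b[i-1]).round() for i in range(4)])
c=P([(90,95),(205,86),(250,458),(135,470)],4.6,o,78); print('carr',c.round(0).tolist(),[np.linalg.norm(c[i]-c[i-1]).round() for i in range(4)],c.mean(0))
w=P([(148,139),(160,230),(172,322),(184,412)],4.6,o,70); print('caps',w.round(0).tolist())
o=(125-.25,210-.25)
m=P([(610-575,14),(785-575,56),(766-575,137),(590-575,98)],2,o,2);print('mat',m.round().tolist(),m.mean(0),[np.linalg.norm(m[i]-m[i-1]).round() for i in range(4)])
r=P([(606-575,72),(670-575,83),(757-575,97)],2,o,14);print('rod',r.round().tolist(),np.linalg.norm(r[2]-r[0]))
t=P([(648-575,28),(768-575,52),(722-575,322),(597-575,298)],2.9,(370,175),22);print('tray',t.round().tolist(),t.mean(0),[np.linalg.norm(t[i]-t[i-1]).round() for i in range(4)])
for nm,p,z in(('amber',(175,143),106),('tube',(385,157),17),('mk0',(297,283),8),('mk1',(350,281),8)): print(nm,onz(d,*p,z).round())
e=b[3]-b[0]; print('board yaw x-axis',np.degrees(np.arctan2(*(b[1]-b[0]+b[2]-b[3])[::-1])),np.degrees(np.arctan2(*(b[0]-b[3]+b[1]-b[2])[::-1])))
print('carr y axis',np.degrees(np.arctan2(*(w[0]-w[3])[::-1])))
print('rod dir',np.degrees(np.arctan2(*(r[2]-r[0])[::-1])))
E
```

```text
board [[641.0, -55.0], [655.0, -163.0], [437.0, -189.0], [424.0, -79.0]] [np.float64(219.0), np.float64(109.0), np.float64(219.0), np.float64(111.0)]
carr [[610.0, 37.0], [615.0, -23.0], [423.0, -46.0], [417.0, 13.0]] [np.float64(195.0), np.float64(60.0), np.float64(193.0), np.float64(59.0)] [516.28992557  -4.66674883]
caps [[588.0, 7.0], [541.0, 1.0], [493.0, -6.0], [447.0, -12.0]]
mat [[541.0, 323.0], [489.0, 102.0], [388.0, 124.0], [436.0, 344.0]] [463.43901897 223.30471815] [np.float64(107.0), np.float64(227.0), np.float64(103.0), np.float64(225.0)]
rod [[468.0, 322.0], [454.0, 243.0], [437.0, 135.0]] 189.9774710485108
tray [[621.0, -312.0], [600.0, -414.0], [370.0, -369.0], [390.0, -264.0]] [ 495.17469482 -339.59025319] [np.float64(236.0), np.float64(105.0), np.float64(234.0), np.float64(107.0)]
amber [706. 222. 106.]
tube [ 692. -288.   17.]
mk0 [377. -66.   8.]
mk1 [ 382. -198.    8.]
board yaw x-axis -83.1156899996447 6.605435124538609
carr y axis 7.735861925114619
rod dir -99.28521826047262
```

```bash
cat >> h.py <<'E'
BO=np.array([532.,-57,0]); yaw=np.radians(6.75)
BX=np.array([np.sin(yaw),-np.cos(yaw),0]); BY=np.array([np.cos(yaw),np.sin(yaw),0])
def b2w(x,y,z): return BO+x*BX+y*BY+np.array([0,0,z])
def w2b(p): p=np.array(p)-BO; return np.array([p@BX,p@BY,p[2]])
RD=np.column_stack([-BX,BY,[0,0,-1.]])  # tool down, y along board y
def go(pts,Rm=None,s=None):
    "print delta (m, rotvec) from present pose to world points"
    s=s or env.read_state(); r=Rt(s); p0=np.array(s['position'])
    rv=(r.inv()*R.from_matrix(Rm)).as_rotvec() if Rm is not None else np.zeros(3)
    for p in pts: print((r.inv().apply(np.array(p)-p0)/1000).round(4).tolist(), rv.round(3).tolist())
    return
E
python3 - <<'E'
from h import *
t=b2w(-110,-10,180); print(t)
go([(226,609,400),(t[0],t[1],400),t,b2w(-110,-10,45)],RD)
E
```

```text
[509.14020171  51.06215629 180.        ]
[-0.0004, -0.0003, -0.1504] [-0.001, 0.001, 1.098]
[-0.4597, -0.4251, -0.1498] [-0.001, 0.001, 1.098]
[-0.4596, -0.4249, 0.0702] [-0.001, 0.001, 1.098]
[-0.4596, -0.4247, 0.2052] [-0.001, 0.001, 1.098]
```

Emit:
{"op": "apply_moves", "data": {
  "deltas": [0,0,-0.06,0,0,0,1,0,0,-0.12,0,0,0,1,-0.04,-0.04,-0.15,0,0,0.1,1,-0.08,-0.075,-0.15,0,0,0.25,1,-0.12,-0.11,-0.15,0,0,0.4,1,-0.16,-0.15,-0.15,0,0,0.55,1,-0.2,-0.185,-0.15,0,0,0.7,1,-0.24,-0.22,-0.15,0,0,0.85,1,-0.28,-0.26,-0.15,0,0,1.0,1,-0.32,-0.295,-0.15,0,0,1.098,1,-0.36,-0.33,-0.15,0,0,1.098,1,-0.4,-0.37,-0.15,0,0,1.098,1,-0.44,-0.405,-0.15,0,0,1.098,1,-0.46,-0.425,-0.15,0,0,1.098,1,-0.46,-0.425,-0.09,0,0,1.098,1,-0.46,-0.425,-0.03,0,0,1.098,1,-0.46,-0.425,0.03,0,0,1.098,1,-0.46,-0.425,0.07,0,0,1.098,1,-0.46,-0.425,0.07,0,0,1.098,1,-0.46,-0.425,0.07,0,0,1.098,1]
}}

```text
time_s: 2.7
position: [510.8, 51.3, 181.9]
tool_rot: [0.001, 0.664, 0.748, 0.001]
contact_force: [0.4, 0.1, 0.8]
gripper_width: 1.003
grip_force: 0.0
```

```bash
python3 - <<'E'
from h import *
s=env.read_state(); print(np.round(s['position'],1),Rt(s).as_matrix().round(3).tolist(),np.round(s['q'],2))
go([b2w(-110,-10,180),b2w(-110,-10,45)],RD)
d=shot('wrist','w1.png')
E
```

```text
[510.8  51.3 181.9] [[-0.118, 0.993, 0.003], [0.993, 0.118, 0.001], [0.0, 0.003, -1.0]] [-0.7   0.26  0.6   1.95 -0.18  0.98  0.11]
[-0.0, -0.0017, 0.0019] [0.003, -0.0, 0.0]
[-0.0001, -0.0021, 0.1369] [0.003, -0.0, 0.0]
```

View pics/w1.png

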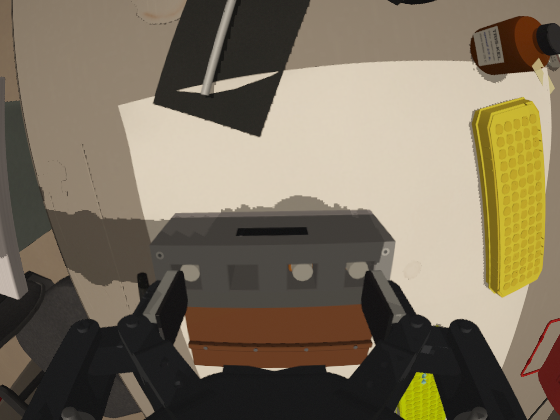

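The wrist view confirms caps at (190,272), (302,271) and (357,270), with the well at (243,275) empty. The carrier is square to the board. I'll descend and push low until the foot meets the edge.

Emit:
{"op": "apply_moves", "data": {
  "deltas": [0,-0.002,0.045,0,0,0,1,0,-0.002,0.09,0,0,0,1,0,-0.002,0.137,0,0,0,1,0,-0.002,0.137,0,0,0,1,-0.008,-0.002,0.137,0,0,0,1,-0.012,-0.002,0.137,0,0,0,1,-0.015,-0.002,0.137,0,0,0,1,-0.018,-0.002,0.137,0,0,0,1,-0.021,-0.002,0.137,0,0,0,1,-0.024,-0.002,0.137,0,0,0,1,-0.027,-0.002,0.137,0,0,0,1,-0.03,-0.002,0.137,0,0,0,1,-0.032,-0.002,0.137,0,0,0,1,-0.034,-0.002,0.137,0,0,0,1,-0.034,-0.002,0.137,0,0,0,1]
}}

```text
time_s: 4.62
position: [514.0, 22.0, 45.9]
tool_rot: [-0.001, 0.663, 0.749, 0.004]
contact_force: [-0.5, 8.7, 7.4]
gripper_width: 1.001
grip_force: 4.9
```

```bash
python3 - <<'E'
from h import *
s=env.read_state(); print(w2b(s['position']),(np.array(s['contact_force'])@BX))
d=shot('top'); a=d['img'][165:285,235:360]
cv2.imwrite('pics/t2.png',cv2.convertScaleAbs(cv2.resize(a,None,fx=4.6,fy=4.6,interpolation=cv2.INTER_CUBIC)[:,:,::-1],alpha=1.8))
E
```

```text
[-80.5689728   -8.59354034  45.91486784] -8.681533054451084
```

View pics/t2.png

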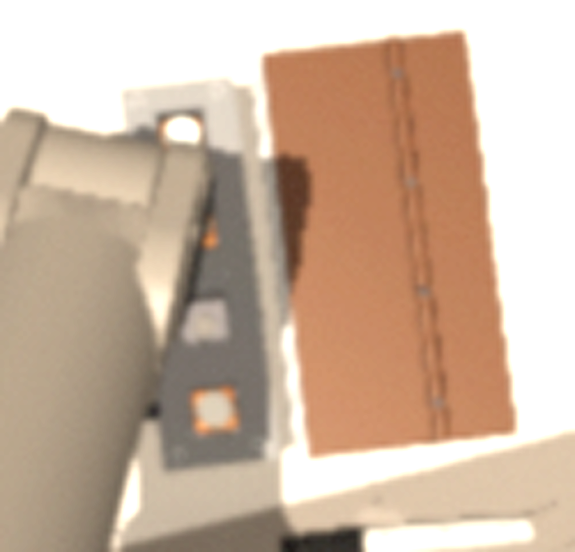

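The carrier has moved about 18 mm, with its top-left corner now at crop (125,92), and the force is 8.7 N. I'll push a bit more to see whether it is blocked.

Emit:
{"op": "apply_moves", "data": {
  "deltas": [-0.003,0,0,0,0,0,1,-0.006,0,0,0,0,0,1,-0.006,0,0,0,0,0,1]
}}

```text
time_s: 5.05
position: [514.7, 15.7, 45.9]
tool_rot: [-0.0, 0.663, 0.748, 0.004]
contact_force: [-0.9, 9.1, 6.3]
gripper_width: 0.999
grip_force: 4.6
```

Emit:
{"op": "apply_moves", "data": {
  "deltas": [-0.003,0,0,0,0,0,1,-0.005,0,0,0,0,0,1,-0.005,0,0,0,0,0,1]
}}

```text
time_s: 5.42
position: [515.2, 10.9, 45.8]
tool_rot: [-0.001, 0.663, 0.748, 0.004]
contact_force: [-0.3, 9.1, 6.6]
gripper_width: 1.004
grip_force: 4.7
```

```bash
python3 - <<'E'
from h import *
s=env.read_state(); print(w2b(s['position']),(np.array(s['contact_force'])@BX))
d=shot('side','s2.png'); a=d['img'][170:260,230:370]
cv2.imwrite('pics/s2.png',cv2.convertScaleAbs(cv2.resize(a,None,fx=5,fy=5,interpolation=cv2.INTER_CUBIC)[:,:,::-1],alpha=1.8))
E
```

```text
[-69.37276782  -8.68396952  45.81332813] -9.068740376728112
```

View pics/s2.png

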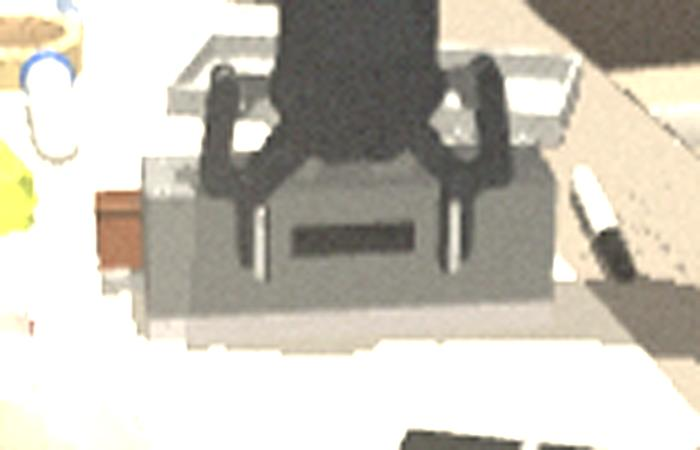

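The side view shows the fingers on the carrier's face about halfway up, tips at about (262,275) and (452,270), and the carrier standing at the edge. I'll back off, raise the fingers, and push high along the tipping arc.

Emit:
{"op": "apply_moves", "data": {
  "deltas": [0.012,0,0,0,0,0,1,0.012,0,-0.02,0,0,0,1,0.012,0,-0.033,0,0,0,1,0.005,0,-0.033,0,0,0,1,0,0,-0.033,0,0,0,1,-0.004,0,-0.037,0,0,0,1,-0.008,0,-0.041,0,0,0,1,-0.012,0,-0.044,0,0,0,1,-0.016,0,-0.047,0,0,0,1,-0.021,0,-0.05,0,0,0,1,-0.026,0,-0.053,0,0,0,1,-0.031,0,-0.055,0,0,0,1,-0.035,0,-0.056,0,0,0,1,-0.035,0,-0.056,0,0,0,1]
}}

```text
time_s: 7.22
position: [516.6, -29.1, 99.3]
tool_rot: [-0.0, 0.664, 0.747, -0.0]
contact_force: [-1.5, 0.8, 1.3]
gripper_width: 1.0
grip_force: 0.6
```

```bash
python3 - <<'E'
from h import *
s=env.read_state(); print(w2b(s['position']),(np.array(s['contact_force'])@BX),s['contact_force'])
d=shot('side','s2.png'); a=d['img'][160:260,220:380]
cv2.imwrite('pics/s3.png',cv2.convertScaleAbs(cv2.resize(a,None,fx=5,fy=5,interpolation=cv2.INTER_CUBIC)[:,:,::-1],alpha=1.8))
E
```

```text
[-29.4704703  -11.97036945  99.28603141] -0.9232487393381291 [-1.4569224   0.75725482  1.27978388]
```

View pics/s3.png

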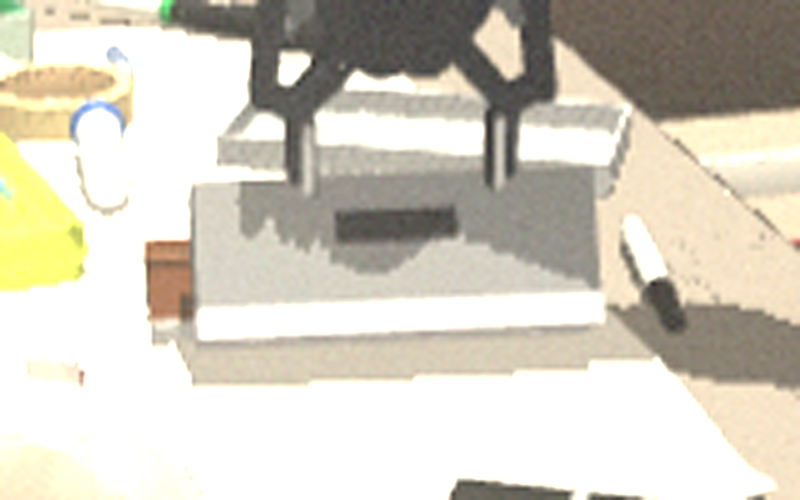

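The carrier is tipped by roughly 35–45°, and the fingers are still behind its upper edge at (305,190) and (500,190). The force is near balance, so I'll continue round.

Emit:
{"op": "apply_moves", "data": {
  "deltas": [-0.004,0,-0.001,0,0,0,1,-0.008,0,-0.001,0,0,0,1,-0.012,0,-0.002,0,0,0,1,-0.016,0,-0.002,0,0,0,1,-0.02,0,-0.002,0,0,0,1,-0.024,0,-0.002,0,0,0,1,-0.028,0,-0.001,0,0,0,1,-0.033,0,0,0,0,0,1,-0.038,0,0.001,0,0,0,1,-0.043,0,0.003,0,0,0,1,-0.048,0,0.005,0,0,0,1,-0.053,0,0.007,0,0,0,1,-0.053,0,0.007,0,0,0,1]
}}

```text
time_s: 8.9
position: [523.0, -81.6, 92.1]
tool_rot: [-0.0, 0.664, 0.747, -0.0]
contact_force: [-0.2, 0.4, 0.2]
gripper_width: 1.002
grip_force: 0.0
```

```bash
python3 - <<'E'
from h import *
s=env.read_state(); print(w2b(s['position']),(np.array(s['contact_force'])@BX),s['contact_force'])
d=shot('side'); a=d['img'][160:260,220:380]
e=shot('top'); b=e['img'][165:285,235:360]
f=lambda a,k:cv2.resize(a,None,fx=k,fy=k,interpolation=cv2.INTER_CUBIC)
o=np.zeros((420,800,3),np.uint8); o[:300,:480]=f(a,3)[:300]; o[:300,488:800]=f(b,2.5)[:300,:312]
cv2.imwrite('pics/s4.png',cv2.convertScaleAbs(o[:300,:,::-1],alpha=1.8))
E
```

```text
[ 23.38866502 -11.79637849  92.0629748 ] -0.4021609287536137 [-0.17753605  0.38395521  0.22276262]
```

View pics/s4.png

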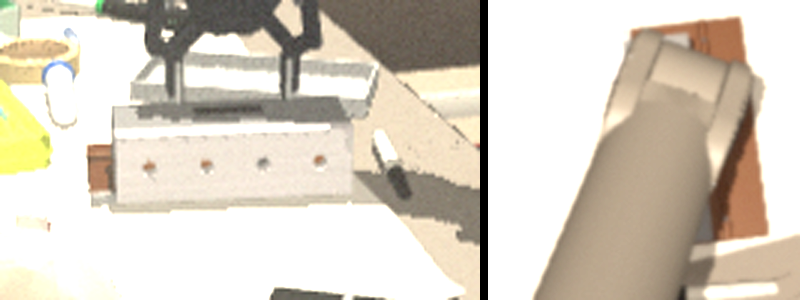

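The carrier lies on its side on the board, with its base and four holes at (150..320,160) facing the mat and amber showing in three of them. Next is the rod. I'll go above it and look.

```bash
cat >> h.py <<'E'
def down(xdir):
    "tool-down matrix with tool x along xdir (world xy)"
    x=np.array([xdir[0],xdir[1],0.]);x/=np.linalg.norm(x); z=np.array([0,0,-1.]); return np.column_stack([x,np.cross(z,x),z])
def wshot(f=None):
    d=shot('wrist',f); d['fish']=1; return d
E
python3 - <<'E'
from h import *
go([(523,-82,200),(458,265,200)],down((.16,.987)))
E
```

```text
[-0.001, -0.0003, -0.1078] [-0.0, -0.0, 0.279]
[0.3513, -0.024, -0.1077] [-0.0, -0.0, 0.279]
```

Emit:
{"op": "apply_moves", "data": {
  "deltas": [0,0,-0.055,0,0,0,1,0,0,-0.108,0,0,0,1,0.05,-0.003,-0.108,0,0,0.1,1,0.1,-0.006,-0.108,0,0,0.2,1,0.15,-0.01,-0.108,0,0,0.279,1,0.19,-0.013,-0.108,0,0,0.279,1,0.215,-0.015,-0.108,0,0,0.279,1,0.215,-0.015,-0.108,0,0,0.279,1,0.215,-0.015,-0.108,0,0,0.279,1]
}}

```text
time_s: 10.12
position: [483.2, 129.6, 200.4]
tool_rot: [0.0, 0.762, 0.648, -0.0]
contact_force: [0.5, 0.1, -0.1]
gripper_width: 1.001
grip_force: 0.0
```

```bash
python3 - <<'E'
from h import *
d=wshot('w5.png'); print(env.read_state()['position'])
e=shot('top')
for n,p in(('hc',(461,283,14)),('back',(468,322,14)),('tip',(437,135,14))): print(n,np.round(proj(d,p)),np.round(proj(e,p)))
s=e['img'][165:285,235:360]
o=np.zeros((420,560+240,3),np.uint8); o[:,:560]=d['img']; o[:240,560:]=cv2.resize(s,None,fx=1.92,fy=2,interpolation=cv2.INTER_CUBIC)
cv2.imwrite('pics/w5b.png',cv2.convertScaleAbs(o[:,:,::-1],alpha=1.6))
E
```

```text
[483.23038614 129.18228204 200.39111246]
hc [225.  36.] [156. 249.]
back [226.  -3.] [140. 246.]
tip [228. 189.] [216. 258.]
```

View pics/w5b.png

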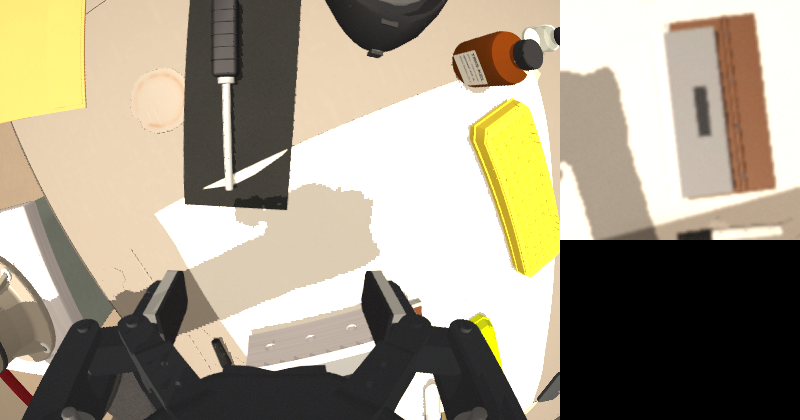

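The rod matches its prediction, with the tip at (230,188) and the handle front at (227,76). The carrier lies flat. I'll compute the grasp and the carrier pose.

```bash
python3 - <<'E'
from h import *
d=wshot(); e=shot('top')
a=onz(d,227,77,14); t=onz(d,230,189,14); print(a,t,np.linalg.norm(t-a))
u=(t-a)/np.linalg.norm(t-a); hc=t-150*u; print('dir',u,'hc',hc, np.degrees(np.arctan2(u[1],u[0])))
g=hc+18*u; g[2]=21; go([g+[0,0,60],g],down(-u[:2]))
c=np.array([onz(e,235+(x-560)/1.92-.3,165+y/2-.3,72)[:2] for x,y in((668,30),(717,27),(733,193),(683,198))]); print(c.round(),c.mean(0))
for q in c: print(w2b([*q,0]).round(1))
E
```

```text
[456.5517992  242.24421649  14.        ] [438.84452375 134.11034952  14.        ] 109.57408813174702
dir [-0.16160094 -0.98685619  0.        ] hc [463.08466448 282.1387778   14.        ] -99.29983262307059
[0.1295, -0.0447, 0.1193] [0.0, 0.0, -0.001]
[0.1295, -0.0447, 0.1793] [0.0, 0.0, -0.001]
[[ 625.  -51.]
 [ 628. -112.]
 [ 430. -131.]
 [ 424.  -69.]] [526.84766948 -90.68542689]
[ 4.7 92.8  0. ]
[66.  89.3  0. ]
[  61.3 -109.9    0. ]
[  -0.5 -108.6    0. ]
```

Emit:
{"op": "apply_moves", "data": {
  "deltas": [0.045,-0.015,0.03,0,0,0,1,0.09,-0.03,0.06,0,0,0,1,0.1295,-0.0447,0.09,0,0,0,1,0.1295,-0.0447,0.12,0,0,0,1,0.1295,-0.0447,0.15,0,0,0,1,0.1295,-0.0447,0.179,0,0,0,1,0.1295,-0.0447,0.179,0,0,0,1,0.1295,-0.0447,0.179,0,0,0,-1,0.1295,-0.0447,0.179,0,0,0,-1,0.1295,-0.0447,0.179,0,0,0,-1,0.1295,-0.0447,0.179,0,0,0,-1,0.1295,-0.0447,0.179,0,0,0,-1,0.1295,-0.0447,0.179,0,0,0,-1,0.1295,-0.0447,0.179,0,0,0,-1],
  "force": 80
}}

```text
time_s: 12.08
position: [460.4, 266.1, 22.4]
tool_rot: [-0.0, 0.762, 0.648, 0.001]
contact_force: [-0.3, -0.9, 4.9]
gripper_width: 0.264
grip_force: 79.4
```

```bash
python3 - <<'E'
from h import *
s=env.read_state(); print(s['position'],s['gripper_width'],s['grip_force'],s['contact_force'])
# target: rod axis along board x at well y, tip at board x=-40 ; TCP = tip-132, z=42+7
yc=-9
go([np.array(s['position'])+[0,0,80], b2w(-180,yc+72,120), b2w(-180,yc+72,49)],RD)
E
```

```text
[460.39191751 266.11479669  22.38581704] 0.26400386012369137 79.39769625663757 [-0.32114073 -0.8785447   4.89784786]
[0.0001, 0.0001, -0.08] [0.001, -0.001, -0.279]
[-0.1169, 0.1336, -0.0976] [0.001, -0.001, -0.279]
[-0.117, 0.1335, -0.0266] [0.001, -0.001, -0.279]
```

Emit:
{"op": "apply_moves", "data": {
  "deltas": [0,0,-0.03,0,0,0,-1,0,0,-0.06,0,0,0,-1,0,0,-0.097,0,0,0,-1,-0.03,0.035,-0.097,0,0,-0.07,-1,-0.06,0.07,-0.097,0,0,-0.14,-1,-0.09,0.1,-0.097,0,0,-0.21,-1,-0.117,0.1335,-0.097,0,0,-0.279,-1,-0.117,0.1335,-0.07,0,0,-0.279,-1,-0.117,0.1335,-0.04,0,0,-0.279,-1,-0.117,0.1335,-0.028,0,0,-0.279,-1,-0.117,0.1335,-0.028,0,0,-0.279,-1,-0.117,0.1335,-0.028,0,0,-0.279,-1]
}}

```text
time_s: 13.58
position: [573.5, 129.1, 50.4]
tool_rot: [0.001, 0.664, 0.748, 0.001]
contact_force: [0.1, -0.8, -1.7]
gripper_width: 0.261
grip_force: 78.7
```

```bash
python3 - <<'E'
from h import *
s=env.read_state(); print(s['position'],w2b(s['position']),s['gripper_width'],s['grip_force'])
e=shot('top'); f=shot('side')
k=lambda a,m:cv2.resize(a,None,fx=m,fy=m,interpolation=cv2.INTER_CUBIC)
o=np.zeros((560,800,3),np.uint8); A=e['img'][170:280,185:325]; B=f['img'][180:245,225:375]
o[:330,:420]=k(A,3); 
o[330:330+228,:525]=k(B,3.5)[:228]
cv2.imwrite('pics/r6.png',cv2.convertScaleAbs(o[:,:,::-1],alpha=1.3))
tip=np.array(s['position'])+130.5*BX; tip[2]=42; print('tip pred',tip,proj(e,tip),proj(f,tip))
E
```

```text
[573.50897059 129.07940067  50.3814397 ] [-179.91072692   63.09253785   50.3814397 ] 0.26123978889528193 78.65318655967712
tip pred [ 5.88847601e+02 -5.16032963e-01  4.20000000e+01] (np.float64(270.3389883901658), np.float64(196.09535786227715)) (np.float64(269.5957292731032), np.float64(220.4787343285504))
```

View pics/r6.png

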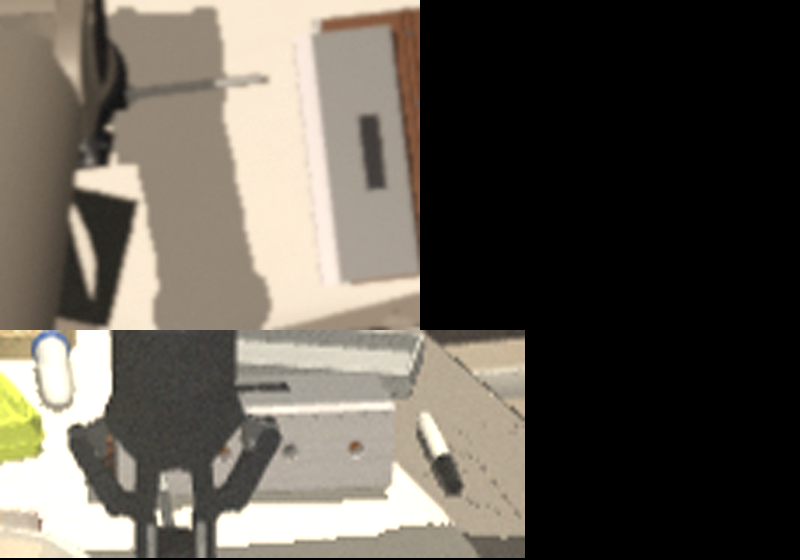

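The top crop shows the shank tip at about (268,78), aligned with the board's x, and the carrier's base edge running from (296,37) to (325,285). The side crop shows holes at (224,452), (290,451) and (355,447). I'll work out the hole positions.

```bash
python3 - <<'E'
from h import *
e=shot('top'); f=shot('side')
for x,y in((296,37),(312,34),(393,27),(418,272),(343,280),(325,285)): print('top z72',w2b(onz(e,x/3+185-.3,y/3+170-.3,72)).round(1))
print('tip',w2b(onz(e,268/3+185-.3,78/3+170-.3,42)))
for x,y in((150,167),(207,165),(263,163),(320,160)):
    o,r=ray(f,x/3+220-.3,y/3+160-.3)
    bo=w2b(o); t=(-13-bo[0])/(r@BX); print('hole on base plane',w2b(o+t*r).round(1))
p=b2w(-41,63.1,42); print(proj(f,p))
E
```

```text
top z72 [-14.1  89.3  72. ]
top z72 [-1.1 90.2 72. ]
top z72 [64.  88.3 72. ]
top z72 [  59.7 -107.7   72. ]
top z72 [   0.3 -107.1   72. ]
top z72 [ -14.3 -109.3   72. ]
tip [-40.30639422  63.01142491  42.        ]
hole on base plane [-13.   60.1  40.2]
hole on base plane [-13.   12.1  39.8]
hole on base plane [-13.  -35.3  39.5]
hole on base plane [-13.  -83.9  40. ]
(np.float64(269.3335091612053), np.float64(219.12683537494777))
```

Emit:
{"op": "apply_moves", "data": {
  "deltas": [-0.01,-0.001,0,0,0,0,-1,-0.018,-0.001,0,0,0,0,-1,-0.023,-0.001,0,0,0,0,-1,-0.027,-0.001,0,0,0,0,-1,-0.03,-0.001,0,0,0,0,-1,-0.033,-0.001,0,0,0,0,-1,-0.036,-0.001,0,0,0,0,-1,-0.036,-0.001,0,0,0,0,-1]
}}

```text
time_s: 14.78
position: [575.9, 92.6, 49.3]
tool_rot: [0.0, 0.664, 0.747, 0.0]
contact_force: [-0.4, 0.8, -2.4]
gripper_width: 0.265
grip_force: 78.6
```

```bash
python3 - <<'E'
from h import *
s=env.read_state(); F=np.array(s['contact_force']); print(w2b(s['position']),F@BX,F@BY,F[2],s['wrist_torque'])
e=shot('top'); f=shot('side')
k=lambda a,m:cv2.resize(a,None,fx=m,fy=m,interpolation=cv2.INTER_CUBIC)
A=e['img'][180:220,250:325]
cv2.imwrite('pics/r7.png',cv2.convertScaleAbs(k(A,7)[:,:,::-1],alpha=1.2))
E
```

```text
[-143.42349225   61.23092205   49.33321858] -0.8883256946892929 -0.34037335261295154 -2.3584612869339723 [-0.00338258  0.00556711  0.02949665]
```

View pics/r7.png

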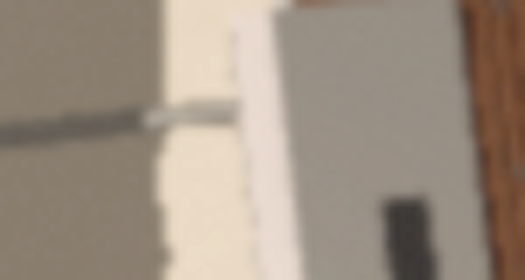

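The shank meets the base edge at about (240,110) with almost no force, so it is entering the hole. I'll push on and watch the force.

Emit:
{"op": "apply_moves", "data": {
  "deltas": [-0.004,0.0005,-0.001,0,0,0,-1,-0.008,0.0005,-0.001,0,0,0,-1,-0.012,0.0005,-0.001,0,0,0,-1,-0.012,0.0005,-0.001,0,0,0,-1]
}}

```text
time_s: 15.38
position: [578.0, 80.9, 50.4]
tool_rot: [0.0, 0.664, 0.748, 0.0]
contact_force: [0.3, 0.8, -1.1]
gripper_width: 0.264
grip_force: 78.6
```

```bash
cat >> h.py <<'E'
def st():
    s=env.read_state(); F=np.array(s['contact_force']); print('t',s['time_s'],'board',w2b(s['position']).round(1),'F',(F@BX).round(1),(F@BY).round(1),F[2].round(1),'w',round(s['gripper_width'],3),round(s['grip_force']))
E
python3 -c "
from h import *
st()"
```

```text
t 15.375 board [-131.6   61.9   50.4] F -0.8 0.4 -1.1 w 0.264 79
```

Emit:
{"op": "apply_moves", "data": {
  "deltas": [-0.004,0,0,0,0,0,-1,-0.008,0,0,0,0,0,-1,-0.012,0,0,0,0,0,-1,-0.016,0,0,0,0,0,-1,-0.02,0,0,0,0,0,-1,-0.02,0,0,0,0,0,-1]
}}

```text
time_s: 16.12
position: [580.2, 60.1, 50.4]
tool_rot: [0.0, 0.665, 0.747, -0.0]
contact_force: [-0.1, 0.0, -1.5]
gripper_width: 0.263
grip_force: 78.6
```

```bash
python3 -c "
from h import *
st()
e=shot('top')
# profile along board x at cap height, well y=62 : print brightness
for x in range(-20,125,4):
    u,v=proj(e,b2w(x,62,51 if x>66 else 72)); print(x,e['img'][int(round(v)),int(round(u))].tolist(),end=' ')
"
```

```text
t 16.125 board [-110.6   61.7   50.4] F -0.0 -0.1 -1.5 w 0.263 79
-20 [98, 91, 83] -16 [181, 169, 160] -12 [196, 183, 174] -8 [195, 183, 173] -4 [181, 170, 160] 0 [132, 124, 115] 4 [128, 121, 112] 8 [128, 122, 113] 12 [127, 121, 113] 16 [128, 121, 113] 20 [128, 122, 114] 24 [128, 121, 113] 28 [128, 121, 113] 32 [128, 121, 112] 36 [128, 120, 111] 40 [128, 121, 112] 44 [127, 120, 112] 48 [127, 121, 112] 52 [126, 120, 111] 56 [126, 119, 109] 60 [125, 113, 101] 64 [160, 145, 125] 68 [181, 171, 153] 72 [200, 191, 173] 76 [196, 187, 169] 80 [117, 103, 88] 84 [100, 67, 46] 88 [104, 68, 48] 92 [104, 68, 47] 96 [102, 67, 46] 100 [103, 68, 47] 104 [104, 69, 47] 108 [104, 69, 47] 112 [103, 68, 48] 116 [149, 130, 113] 120 [185, 171, 153] 124 [196, 183, 165]
```

Emit:
{"op": "apply_moves", "data": {
  "deltas": [-0.004,0,0,0,0,0,-1,-0.0085,0,0,0,0,0,-1,-0.0085,0,0,0,0,0,-1,0.01,0,0,0,0,0,-1,0.03,0,0,0,0,0,-1,0.05,0,0,0,0,0,-1,0.065,0,0,0,0,0,-1,0.065,0,0,0,0,0,-1]
}}

```text
time_s: 17.18
position: [572.2, 128.2, 50.2]
tool_rot: [-0.0, 0.663, 0.749, 0.0]
contact_force: [-0.2, -0.1, -1.2]
gripper_width: 0.264
grip_force: 78.6
```

```bash
cat >> h.py <<'E'
def prof(e,y,a=56,b=124):
    for x in range(a,b,3):
        u,v=proj(e,b2w(x,y,51)); c=e['img'][int(round(v)),int(round(u))].astype(int); print(x,c[2],end=' ')
    print()
E
python3 -c "
from h import *
st(); prof(shot('top'),62)
s=env.read_state()
go([b2w(-175,14,50.4)],RD)
"
```

```text
t 17.175 board [-179.2   61.7   50.2] F 0.0 -0.2 -1.2 w 0.264 79
56 110 59 109 62 83 65 50 68 30 71 49 74 150 77 169 80 172 83 168 86 152 89 62 92 47 95 45 98 44 101 46 104 46 107 46 110 46 113 46 116 111 119 150 122 162 
[-0.0023, -0.0477, -0.0001] [0.0, 0.0, 0.002]
```

Emit:
{"op": "apply_moves", "data": {
  "deltas": [0,-0.024,0,0,0,0,-1,0,-0.048,0,0,0,0,-1,-0.01,-0.048,0,0,0,0,-1,-0.02,-0.048,0,0,0,0,-1,-0.027,-0.048,0,0,0,0,-1,-0.031,-0.048,0,0,0,0,-1,-0.035,-0.048,0,0,0,0,-1,-0.039,-0.048,0,0,0,0,-1,-0.039,-0.048,0,0,0,0,-1]
}}

```text
time_s: 18.35
position: [529.5, 81.1, 50.3]
tool_rot: [-0.0, 0.664, 0.747, -0.0]
contact_force: [-0.6, 0.3, -1.3]
gripper_width: 0.264
grip_force: 78.8
```

```bash
python3 -c "
from h import *
st(); prof(shot('top'),62)"
```

```text
t 18.35 board [-137.4   13.7   50.3] F -0.3 -0.5 -1.3 w 0.264 79
56 109 59 109 62 83 65 51 68 28 71 49 74 149 77 168 80 172 83 167 86 151 89 62 92 48 95 48 98 46 101 45 104 46 107 46 110 46 113 47 116 111 119 151 122 161
```

Free entry. I'll push through to TCP board x ≈ −102 and withdraw.

Emit:
{"op": "apply_moves", "data": {
  "deltas": [-0.005,0,0,0,0,0,-1,-0.009,0,0,0,0,0,-1,-0.013,0,0,0,0,0,-1,-0.017,0,0,0,0,0,-1,-0.021,0,0,0,0,0,-1,-0.025,0,0,0,0,0,-1,-0.029,0,0,0,0,0,-1,-0.033,0,0,0,0,0,-1,-0.0365,0,0,0,0,0,-1,-0.0365,0,0,0,0,0,-1,-0.02,0,0,0,0,0,-1,0,0,0,0,0,0,-1,0.02,0,0,0,0,0,-1,0.04,0,0,0,0,0,-1,0.04,0,0,0,0,0,-1]
}}

```text
time_s: 20.27
position: [524.1, 124.3, 50.1]
tool_rot: [-0.001, 0.662, 0.749, 0.0]
contact_force: [0.4, -0.5, -1.7]
gripper_width: 0.26
grip_force: 78.7
```

```bash
python3 -c "
from h import *
st(); e=shot('top'); prof(e,62); prof(e,14)
go([b2w(-178,61.7-144,50.4)],RD)"
```

```text
t 20.275 board [-180.9   13.5   50.1] F 0.6 0.3 -1.7 w 0.26 79
56 109 59 107 62 81 65 50 68 29 71 48 74 149 77 167 80 169 83 167 86 149 89 61 92 45 95 45 98 46 101 44 104 45 107 45 110 45 113 46 116 109 119 150 122 160 
56 109 59 107 62 94 65 63 68 29 71 30 74 56 77 103 80 153 83 170 86 165 89 145 92 90 95 49 98 49 101 49 104 47 107 46 110 47 113 50 116 68 119 114 122 161 
[-0.0008, -0.0958, -0.0002] [-0.0, -0.0, 0.003]
```

Emit:
{"op": "apply_moves", "data": {
  "deltas": [0,-0.03,0,0,0,0,-1,0,-0.065,0,0,0,0,-1,0,-0.0958,0,0,0,0.003,-1,-0.01,-0.0958,0,0,0,0.003,-1,-0.02,-0.0958,0,0,0,0.003,-1,-0.027,-0.0958,0,0,0,0.003,-1,-0.031,-0.0958,0,0,0,0.003,-1,-0.035,-0.0958,0,0,0,0.003,-1,-0.039,-0.0958,0,0,0,0.003,-1,-0.042,-0.0958,0,0,0,0.003,-1,-0.042,-0.0958,0,0,0,0.003,-1]
}}

```text
time_s: 21.7
position: [434.6, 68.0, 50.3]
tool_rot: [-0.0, 0.665, 0.747, 0.0]
contact_force: [0.3, -0.5, -1.1]
gripper_width: 0.263
grip_force: 78.9
```

```bash
python3 -c "
from h import *
st(); e=shot('top'); prof(e,62)"
```

```text
t 21.7 board [-135.6  -82.1   50.3] F 0.5 0.3 -1.1 w 0.263 79
56 107 59 107 62 80 65 49 68 27 71 47 74 146 77 165 80 168 83 164 86 149 89 61 92 46 95 44 98 45 101 45 104 44 107 45 110 45 113 44 116 109 119 147 122 159
```

Emit:
{"op": "apply_moves", "data": {
  "deltas": [-0.005,0,0,0,0,0,-1,-0.009,0,0,0,0,0,-1,-0.013,0,0,0,0,0,-1,-0.017,0,0,0,0,0,-1,-0.021,0,0,0,0,0,-1,-0.025,0,0,0,0,0,-1,-0.029,0,0,0,0,0,-1,-0.034,0,0,0,0,0,-1,-0.034,0,0,0,0,0,-1,-0.034,0,0,0,0,0,-1,-0.02,0,0,0,0,0,-1,0,0,0,0,0,0,-1,0.02,0,0,0,0,0,-1,0.042,0,0,0,0,0,-1,0.05,0,0,0,0,0,-1,0.05,0,0,0,0,0,-1]
}}

```text
time_s: 23.75
position: [428.6, 118.4, 50.3]
tool_rot: [-0.0, 0.665, 0.747, 0.0]
contact_force: [0.3, -0.9, -0.8]
gripper_width: 0.262
grip_force: 78.9
```

```bash
python3 -c "
from h import *
st(); e=shot('top')
for y in(62,14,-82): prof(e,y)
u=np.array([-0.1616,-0.98686]); g=np.array([460.4,266.1,22.4])
p=np.array(env.read_state()['position'])
go([p+[0,0,60],g+[0,0,88],g+[0,0,2]],down(-u))
k=lambda a,m:cv2.resize(a,None,fx=m,fy=m,interpolation=cv2.INTER_CUBIC)
cv2.imwrite('pics/t8.png',cv2.convertScaleAbs(k(e['img'][150:300,180:450],2.9)[:,:,::-1],alpha=1.4))"
```

```text
t 23.75 board [-186.3  -82.    50.3] F 0.9 0.2 -0.8 w 0.262 79
56 106 59 105 62 79 65 50 68 24 71 48 74 145 77 164 80 167 83 163 86 146 89 60 92 44 95 43 98 44 101 45 104 44 107 43 110 44 113 45 116 107 119 146 122 158 
56 107 59 105 62 92 65 60 68 28 71 26 74 54 77 100 80 150 83 166 86 162 89 142 92 88 95 47 98 47 101 46 104 46 107 45 110 46 113 47 116 66 119 111 122 159 
56 111 59 107 62 95 65 62 68 39 71 38 74 82 77 130 80 158 83 160 86 152 89 117 92 72 95 51 98 51 101 51 104 50 107 50 110 52 113 53 116 69 119 112 122 158 
[-0.0, -0.0, -0.06] [-0.0, 0.0, 0.278]
[0.1438, 0.0486, -0.0602] [-0.0, 0.0, 0.278]
[0.1438, 0.0486, 0.0258] [-0.0, 0.0, 0.278]
```

View pics/t8.png

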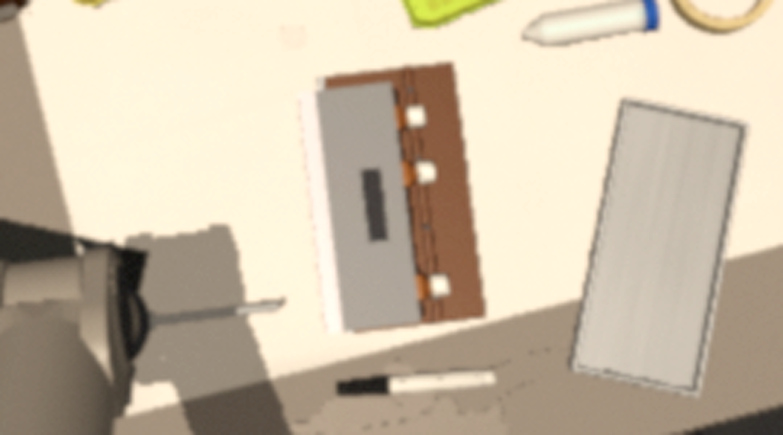

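All three caps protrude evenly, at (415,117), (426,172) and (439,286), and the carrier is flat. I'll return the rod to the mat where it lay.

Emit:
{"op": "apply_moves", "data": {
  "deltas": [0.02,0.005,-0.03,0,0,0,-1,0.05,0.01,-0.06,0,0,0.09,-1,0.08,0.02,-0.06,0,0,0.18,-1,0.11,0.035,-0.06,0,0,0.278,-1,0.1438,0.0486,-0.06,0,0,0.278,-1,0.1438,0.0486,-0.03,0,0,0.278,-1,0.1438,0.0486,0,0,0,0.278,-1,0.1438,0.0486,0.018,0,0,0.278,-1,0.1438,0.0486,0.0268,0,0,0.278,-1,0.1438,0.0486,0.0268,0,0,0.278,-1,0.1438,0.0486,0.0268,0,0,0.278,-0.2,0.1438,0.0486,0.0268,0,0,0.278,0.2,0.1438,0.0486,0.0268,0,0,0.278,0.2,0.1438,0.0486,0,0,0,0.278,0.2,0.1438,0.0486,-0.05,0,0,0.278,0.2,0.1438,0.0486,-0.1,0,0,0.278,0.2,0.1438,0.0486,-0.15,0,0,0.278,0.2,0.1438,0.0486,-0.15,0,0,0.278,0.2]
}}

```text
time_s: 26.05
position: [463.1, 267.6, 204.6]
tool_rot: [-0.0, 0.762, 0.647, 0.005]
contact_force: [-0.4, -0.2, -0.0]
gripper_width: 0.602
grip_force: 0.0
```

```bash
python3 -c "
from h import *
st(); e=shot('top')
for x,y in((415,117),(426,172),(439,286)): print(w2b(onz(e,x/2.9+180-.3,y/2.9+150-.3,51)).round(1))
c=b2w(81,62,0)
go([np.array(env.read_state()['position'])+[0,0,30],b2w(80,62,200),b2w(80,62,47)],RD)"
```

```text
t 26.05 board [-330.4  -30.2  204.6] F 0.1 -0.4 -0.0 w 0.602 0
[79.4 61.8 51. ]
[82.8 14.6 51. ]
[ 81.7 -81.1  51. ]
[0.0001, 0.0001, -0.03] [0.003, -0.003, -0.281]
[-0.3678, 0.2038, 0.0013] [0.003, -0.003, -0.281]
[-0.3684, 0.2034, 0.1543] [0.003, -0.003, -0.281]
```

Emit:
{"op": "apply_moves", "data": {
  "deltas": [-0.05,0.03,0,0,0,-0.05,-0.15,-0.1,0.06,0,0,0,-0.1,-0.15,-0.15,0.09,0,0,0,-0.15,-0.15,-0.2,0.115,0,0,0,-0.2,-0.15,-0.25,0.14,0,0,0,-0.25,-0.15,-0.3,0.17,0,0,0,-0.281,-0.15,-0.345,0.19,0,0,0,-0.281,-0.15,-0.368,0.2034,0,0.003,-0.003,-0.281,-0.15,-0.368,0.2034,0,0.003,-0.003,-0.281,-0.15,-0.368,0.2034,0.05,0.003,-0.003,-0.281,-0.15,-0.368,0.2034,0.07,0.003,-0.003,-0.281,-0.15,-0.368,0.2034,0.07,0.003,-0.003,-0.281,-0.15]
}}

```text
time_s: 27.6
position: [600.0, -128.2, 128.3]
tool_rot: [-0.002, 0.664, 0.748, -0.003]
contact_force: [-0.6, -0.4, -0.0]
gripper_width: 0.425
grip_force: 0.0
```

```bash
python3 -c "
from h import *
st()
go([b2w(81,61.8,46)],RD)"
```

```text
t 27.6 board [ 78.7  59.2 128.3] F 0.3 -0.6 -0.0 w 0.425 0
[-0.0022, 0.0032, 0.0823] [-0.008, 0.001, 0.002]
```

Emit:
{"op": "apply_moves", "data": {
  "deltas": [-0.002,0.003,0.03,-0.005,0,0,-0.15,-0.002,0.003,0.06,-0.008,0,0,-0.15,-0.002,0.003,0.082,-0.008,0,0,-0.15,-0.002,0.003,0.082,-0.008,0,0,-0.15,-0.002,0.003,0.082,-0.008,0,0,-1,-0.002,0.003,0.082,-0.008,0,0,-1,-0.002,0.003,0.082,-0.008,0,0,-1,-0.002,0.003,0.082,-0.008,0,0,-1,-0.002,0.003,0.082,-0.008,0,0,-1],
  "force": 50
}}

```text
time_s: 28.72
position: [605.5, -132.4, 49.4]
tool_rot: [0.004, 0.664, 0.747, 0.001]
contact_force: [0.4, -1.6, 6.1]
gripper_width: 0.18
grip_force: 48.9
```

```bash
python3 -c "
from h import *
st()"
```

```text
t 28.725 board [83.5 64.1 49.4] F 1.6 0.2 6.1 w 0.18 49
```

Emit:
{"op": "apply_moves", "data": {
  "deltas": [-0.008,0,0,0,0,0,-1,-0.016,0,0,0,0,0,-1,-0.024,0,0,0,0,0,-1,-0.032,0,0,0,0,0,-1,-0.04,0,0,0,0,0,-1,-0.05,0,0,0,0,0,-1,-0.055,0,0,0,0,0,-1,-0.055,0,-0.02,0,0,0,-1,-0.055,0,-0.06,0,0,0,-1,-0.055,0,-0.06,0,0,0,-1]
}}

```text
time_s: 29.98
position: [613.6, -187.3, 113.2]
tool_rot: [0.006, 0.664, 0.748, 0.003]
contact_force: [1.0, 0.4, 0.3]
gripper_width: 0.176
grip_force: 48.8
```

```bash
python3 -c "
from h import *
st(); e=shot('top')
for y in(62,14,-82): prof(e,y)
# tray location by mask: rough bounding via edges
g=e['img'].astype(int); 
k=lambda a,m:cv2.resize(a,None,fx=m,fy=m,interpolation=cv2.INTER_CUBIC)
cv2.imwrite('pics/t9.png',cv2.convertScaleAbs(k(e['img'][150:300,180:450],2.9)[:,:,::-1],alpha=1.4))"
```

```text
t 29.975 board [138.9  65.7 113.2] F -0.3 1.0 0.3 w 0.176 49
56 108 59 107 62 77 65 49 68 44 71 45 74 39 77 44 80 44 83 47 86 57 89 65 92 66 95 68 98 72 101 74 104 77 107 77 110 79 113 80 116 80 119 81 122 82 
56 69 59 70 62 72 65 73 68 76 71 77 74 79 77 79 80 81 83 81 86 83 89 84 92 83 95 85 98 85 101 85 104 86 107 87 110 88 113 86 116 88 119 87 122 87 
56 87 59 87 62 88 65 87 68 87 71 87 74 87 77 86 80 85 83 85 86 85 89 84 92 83 95 82 98 82 101 80 104 80 107 79 110 77 113 77 116 74 119 74 122 70
```

View pics/t9.png

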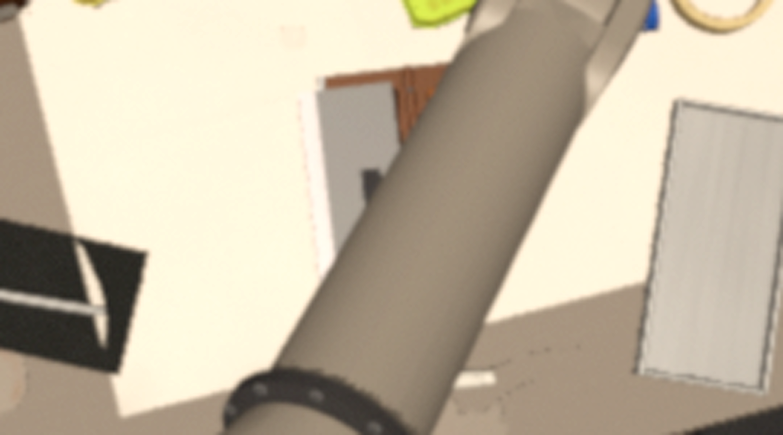

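The tray has been knocked: its corners are now at crop (677,100), (637,373) and (765,392). Bottle 4 is out and held. I'll recompute the drop spots.

```bash
cat > tray.py <<'E'
from h import *
def tray(e,TL,BL,BR):
    P=[onz(e,x/2.9+180-.3,y/2.9+150-.3,22)[:2] for x,y in(TL,BL,BR)]
    c=(P[0]+P[2])/2; Y=(P[0]-P[1]);Y/=np.linalg.norm(Y); X=np.array([Y[1],-Y[0]])
    return c,X,Y,P
E
python3 -c "
from tray import *
st(); e=shot('top')
c,X,Y,P=tray(e,(677,100),(637,373),(765,392)); print(np.round(P),c,X,Y,np.linalg.norm(P[0]-P[1]),np.linalg.norm(P[1]-P[2]))
print(np.linalg.norm(c))
M=down(-X)
for q in(70,0,-70):
    t=c+q*Y+18*X; print(q,np.hypot(*t)); go([(*t,110),(*t,32)],M)
"
```

```text
t 30.025 board [138.   64.5 111.1] F 0.1 -0.9 0.2 w 0.177 49
[[ 622. -356.]
 [ 389. -317.]
 [ 373. -425.]] [ 497.41154498 -390.64265662] [-0.16683193 -0.98598535] [ 0.98598535 -0.16683193] 236.52086720541027 108.96569969866688
632.4712880849012
70 702.7860629336997
[-0.2269, -0.0751, -0.0004] [0.007, 0.001, 0.286]
[-0.2267, -0.0756, 0.0776] [0.007, 0.001, 0.286]
0 641.266362240662
[-0.2071, -0.1423, -0.0008] [0.007, 0.001, 0.286]
[-0.2069, -0.1428, 0.0771] [0.007, 0.001, 0.286]
-70 581.6672970254507
[-0.1874, -0.2094, -0.0013] [0.007, 0.001, 0.286]
[-0.1872, -0.2099, 0.0767] [0.007, 0.001, 0.286]
```

Emit:
{"op": "apply_moves", "data": {
  "deltas": [-0.05,-0.016,0,0,0,0.06,-1,-0.1,-0.033,0,0,0,0.12,-1,-0.15,-0.05,0,0,0,0.2,-1,-0.2,-0.066,0,0,0,0.286,-1,-0.227,-0.0751,0,0.007,0,0.286,-1,-0.227,-0.0751,0,0.007,0,0.286,-1,-0.227,-0.0755,0.04,0.007,0,0.286,-1,-0.227,-0.0755,0.07,0.007,0,0.286,-1,-0.227,-0.0755,0.08,0.007,0,0.286,-1,-0.227,-0.0755,0.08,0.007,0,0.286,-1,-0.227,-0.0755,0.08,0.007,0,0.286,-0.6,-0.227,-0.0755,0.08,0.007,0,0.286,-0.3,-0.227,-0.0755,0.08,0.007,0,0.286,-0.15,-0.227,-0.0755,0.04,0.007,0,0.286,-0.15,-0.227,-0.0755,0,0.007,0,0.286,-0.15,-0.227,-0.0755,0,0.007,0,0.286,-0.15]
}}

```text
time_s: 32.08
position: [564.3, -423.0, 113.3]
tool_rot: [0.004, 0.764, 0.645, -0.0]
contact_force: [-0.6, -0.4, -0.1]
gripper_width: 0.423
grip_force: 0.0
```

```bash
python3 -c "
from h import *
st()
print(env.read_state()['position'])
go([b2w(82,14,110),b2w(82,14,46)],RD)"
```

```text
t 32.075 board [367.2 -11.  113.3] F 0.3 -0.6 -0.1 w 0.423 0
[ 564.28689136 -422.96004555  113.25757554]
[0.2807, -0.0566, 0.0013] [0.005, 0.007, -0.286]
[0.2811, -0.0569, 0.0653] [0.005, 0.007, -0.286]
```

Emit:
{"op": "apply_moves", "data": {
  "deltas": [0.05,-0.01,0,0,0,-0.06,-0.15,0.1,-0.02,0,0,0,-0.12,-0.15,0.15,-0.03,0,0,0,-0.18,-0.15,0.2,-0.04,0,0,0,-0.24,-0.15,0.25,-0.05,0,0,0,-0.286,-0.15,0.281,-0.0563,0,0.005,0.007,-0.286,-0.15,0.281,-0.0563,0,0.005,0.007,-0.286,-0.15,0.281,-0.0563,0,0.005,0.007,-0.286,-0.15,0.281,-0.0563,0.03,0.005,0.007,-0.286,-0.15,0.281,-0.0563,0.055,0.005,0.007,-0.286,-0.15,0.281,-0.0565,0.067,0.005,0.007,-0.286,-0.15,0.281,-0.0565,0.067,0.005,0.007,-0.286,-0.15]
}}

```text
time_s: 33.58
position: [552.9, -135.4, 40.6]
tool_rot: [-0.005, 0.665, 0.747, -0.001]
contact_force: [-0.2, 0.1, -0.2]
gripper_width: 0.427
grip_force: 0.0
```

```bash
python3 -c "
from h import *
st()
go([b2w(82,14,46)],RD)"
```

```text
t 33.575 board [80.3 11.6 40.6] F -0.1 -0.2 -0.2 w 0.427 0
[-0.0017, 0.0024, -0.0054] [-0.008, -0.006, -0.002]
```

Emit:
{"op": "apply_moves", "data": {
  "deltas": [-0.002,0.0025,-0.006,-0.008,-0.006,0,-0.15,-0.002,0.0025,-0.006,-0.008,-0.006,0,-0.15,-0.002,0.0025,-0.006,-0.008,-0.006,0,-1,-0.002,0.0025,-0.006,-0.008,-0.006,0,-1,-0.002,0.0025,-0.006,-0.008,-0.006,0,-1,-0.002,0.0025,-0.006,-0.008,-0.006,0,-1,-0.002,0.0025,-0.006,-0.008,-0.006,0,-1,-0.01,0.0025,-0.006,-0.008,-0.006,0,-1,-0.018,0.0025,-0.006,-0.008,-0.006,0,-1,-0.026,0.0025,-0.006,-0.008,-0.006,0,-1,-0.034,0.0025,-0.006,-0.008,-0.006,0,-1,-0.042,0.0025,-0.006,-0.008,-0.006,0,-1,-0.052,0.0025,-0.006,-0.008,-0.006,0,-1,-0.057,0.0025,-0.006,-0.008,-0.006,0,-1,-0.057,0.0025,-0.026,-0.008,-0.006,0,-1,-0.057,0.0025,-0.07,-0.008,-0.006,0,-1,-0.057,0.0025,-0.07,-0.008,-0.006,0,-1]
}}

```text
time_s: 35.7
position: [566.3, -192.0, 115.5]
tool_rot: [0.004, 0.664, 0.748, 0.003]
contact_force: [-0.2, -0.1, 0.1]
gripper_width: 0.18
grip_force: 48.8
```

```bash
python3 -c "
from tray import *
st(); e=shot('top')
c,X,Y,P=tray(e,(677,100),(637,373),(765,392))
t=c+18*X; go([(*t,112),(*t,32)],down(-X))
# tray edge check: brightness across left wall mid and amber mask in tray
H=cv2.cvtColor(e['img'],cv2.COLOR_RGB2HSV); m=(H[:,:,1]>110)&(H[:,:,0]<20)&(H[:,:,2]>50)
n,l,sx,ce=cv2.connectedComponentsWithStats(m.astype(np.uint8)[150:300,380:470])
print([(s.tolist(),(q+[380,150]).round().tolist(),onz(e,*(q+[380,150]),15).round().tolist()) for s,q in zip(sx[1:],ce[1:]) if s[4]>15])
print('tray px',[np.round(proj(e,[*p,22])) for p in P])
"
```

```text
t 35.7 board [138.1  18.2 115.5] F 0.1 -0.2 0.1 w 0.18 49
[-0.2074, -0.0957, 0.0011] [0.007, -0.0, 0.286]
[-0.2074, -0.0962, 0.0811] [0.007, -0.0, 0.286]
[([39, 51, 17, 10, 132], [427.0, 205.0], [569.0, -390.0, 15.0])]
tray px [array([413., 184.]), array([399., 278.]), array([443., 285.])]
```

Bottle 4 lies in the tray at (569,−390) and bottle 3 is held. I'll place it in the tray's middle.

Emit:
{"op": "apply_moves", "data": {
  "deltas": [-0.05,-0.024,0,0,0,0.06,-1,-0.1,-0.048,0,0,0,0.12,-1,-0.15,-0.07,0,0,0,0.2,-1,-0.19,-0.088,0,0,0,0.286,-1,-0.207,-0.0957,0,0.007,0,0.286,-1,-0.207,-0.0957,0,0.007,0,0.286,-1,-0.207,-0.0962,0.04,0.007,0,0.286,-1,-0.207,-0.0962,0.07,0.007,0,0.286,-1,-0.207,-0.0962,0.081,0.007,0,0.286,-1,-0.207,-0.0962,0.081,0.007,0,0.286,-1,-0.207,-0.0962,0.081,0.007,0,0.286,-0.6,-0.207,-0.0962,0.081,0.007,0,0.286,-0.3,-0.207,-0.0962,0.081,0.007,0,0.286,-0.15,-0.207,-0.0962,0.04,0.007,0,0.286,-0.15,-0.207,-0.0962,0,0.007,0,0.286,-0.15,-0.207,-0.0962,0,0.007,0,0.286,-0.15]
}}

```text
time_s: 37.75
position: [493.8, -410.1, 114.6]
tool_rot: [0.002, 0.764, 0.645, -0.001]
contact_force: [0.8, -0.5, -0.5]
gripper_width: 0.424
grip_force: 0.0
```

```bash
python3 -c "
from h import *
st()
go([b2w(83,-81,110),b2w(83,-81,50)],RD)
e=shot('top'); H=cv2.cvtColor(e['img'],cv2.COLOR_RGB2HSV); m=(H[:,:,1]>110)&(H[:,:,0]<20)&(H[:,:,2]>50)
n,l,sx,ce=cv2.connectedComponentsWithStats(m.astype(np.uint8)[150:300,260:470])
print([(s.tolist(),onz(e,*(q+[260,150]),15).round().tolist()) for s,q in zip(sx[1:],ce[1:]) if s[4]>8])"
```

```text
t 37.75 board [346.1 -79.4 114.6] F 0.5 0.8 -0.5 w 0.424 0
[0.252, -0.0758, 0.0035] [0.001, 0.004, -0.286]
[0.2522, -0.0759, 0.0635] [0.001, 0.004, -0.286]
[([33, 23, 53, 88, 1740], [548.0, -147.0, 15.0]), ([159, 51, 17, 10, 132], [569.0, -390.0, 15.0]), ([155, 78, 19, 11, 160], [499.0, -382.0, 15.0])]
```

Emit:
{"op": "apply_moves", "data": {
  "deltas": [0.05,-0.015,0,0,0,-0.06,-0.15,0.1,-0.03,0,0,0,-0.12,-0.15,0.15,-0.045,0,0,0,-0.18,-0.15,0.2,-0.06,0,0,0,-0.24,-0.15,0.24,-0.072,0,0,0,-0.286,-0.15,0.252,-0.0758,0,0.001,0.004,-0.286,-0.15,0.252,-0.0758,0,0.001,0.004,-0.286,-0.15,0.252,-0.0758,0,0.001,0.004,-0.286,-0.15,0.252,-0.0758,0.03,0.001,0.004,-0.286,-0.15,0.252,-0.0758,0.055,0.001,0.004,-0.286,-0.15,0.252,-0.0758,0.063,0.001,0.004,-0.286,-0.15,0.252,-0.0758,0.063,0.001,0.004,-0.286,-0.15]
}}

```text
time_s: 39.3
position: [459.1, -147.8, 47.8]
tool_rot: [-0.004, 0.665, 0.747, -0.001]
contact_force: [-0.1, -0.6, -0.3]
gripper_width: 0.423
grip_force: 0.0
```

```bash
python3 -c "
from h import *
st()
go([b2w(82,-81.5,46)],RD)"
```

```text
t 39.3 board [ 81.6 -83.1  47.8] F 0.6 -0.1 -0.3 w 0.423 0
[-0.0004, 0.0016, 0.0018] [-0.006, -0.005, -0.002]
```

Emit:
{"op": "apply_moves", "data": {
  "deltas": [0,0.0015,0.002,-0.006,-0.005,0,-0.15,0,0.0015,0.002,-0.006,-0.005,0,-0.15,0,0.0015,0.002,-0.006,-0.005,0,-1,0,0.0015,0.002,-0.006,-0.005,0,-1,0,0.0015,0.002,-0.006,-0.005,0,-1,0,0.0015,0.002,-0.006,-0.005,0,-1,0,0.0015,0.002,-0.006,-0.005,0,-1,-0.008,0.0015,0.002,-0.006,-0.005,0,-1,-0.016,0.0015,0.002,-0.006,-0.005,0,-1,-0.024,0.0015,0.002,-0.006,-0.005,0,-1,-0.032,0.0015,0.002,-0.006,-0.005,0,-1,-0.04,0.0015,0.002,-0.006,-0.005,0,-1,-0.05,0.0015,0.002,-0.006,-0.005,0,-1,-0.055,0.0015,0.002,-0.006,-0.005,0,-1,-0.055,0.0015,-0.02,-0.006,-0.005,0,-1,-0.055,0.0015,-0.065,-0.006,-0.005,0,-1,-0.055,0.0015,-0.065,-0.006,-0.005,0,-1]
}}

```text
time_s: 41.42
position: [470.0, -202.6, 115.4]
tool_rot: [0.003, 0.664, 0.748, 0.002]
contact_force: [0.6, 0.3, -1.3]
gripper_width: 0.18
grip_force: 48.8
```

```bash
python3 -c "
from tray import *
st(); e=shot('top')
c,X,Y,P=tray(e,(677,100),(637,373),(765,392))
t=c+18*X-70*Y; go([(*t,112),(*t,32)],down(-X))
"
```

```text
t 41.425 board [137.3 -78.7 115.4] F -0.3 0.7 -1.3 w 0.18 49
[-0.1886, -0.0659, 0.0016] [0.004, -0.0, 0.286]
[-0.1885, -0.0662, 0.0816] [0.004, -0.0, 0.286]
```

Emit:
{"op": "apply_moves", "data": {
  "deltas": [-0.05,-0.017,0,0,0,0.06,-1,-0.1,-0.035,0,0,0,0.12,-1,-0.15,-0.052,0,0,0,0.2,-1,-0.1885,-0.066,0,0,0,0.286,-1,-0.1885,-0.066,0,0.004,0,0.286,-1,-0.1885,-0.066,0,0.004,0,0.286,-1,-0.1885,-0.066,0.04,0.004,0,0.286,-1,-0.1885,-0.066,0.07,0.004,0,0.286,-1,-0.1885,-0.066,0.081,0.004,0,0.286,-1,-0.1885,-0.066,0.081,0.004,0,0.286,-1,-0.1885,-0.066,0.081,0.004,0,0.286,-0.6,-0.1885,-0.066,0.081,0.004,0,0.286,-0.3,-0.1885,-0.066,0.081,0.004,0,0.286,-0.15,-0.1885,-0.066,0.04,0.004,0,0.286,-0.15,-0.1885,-0.066,0,0.004,0,0.286,-0.15,-0.1885,-0.066,-0.06,0.004,0,0.286,-0.15,-0.1885,-0.066,-0.1,0.004,0,0.286,-0.15,-0.1885,-0.066,-0.1,0.004,0,0.286,-0.15]
}}

```text
time_s: 43.72
position: [425.5, -398.3, 216.4]
tool_rot: [0.002, 0.764, 0.645, -0.0]
contact_force: [0.5, 0.3, -0.3]
gripper_width: 0.427
grip_force: 0.0
```

```bash
python3 -c "
from h import *
st(); e=shot('top')
cv2.imwrite('pics/end.png',cv2.convertScaleAbs(cv2.resize(e['img'][130:300,120:450],None,fx=2.4,fy=2.4,interpolation=cv2.INTER_CUBIC)[:,:,::-1],alpha=1.3))"
```

```text
t 43.725 board [ 326.4 -145.9  216.4] F -0.3 0.5 -0.3 w 0.427 0
```

View pics/end.png

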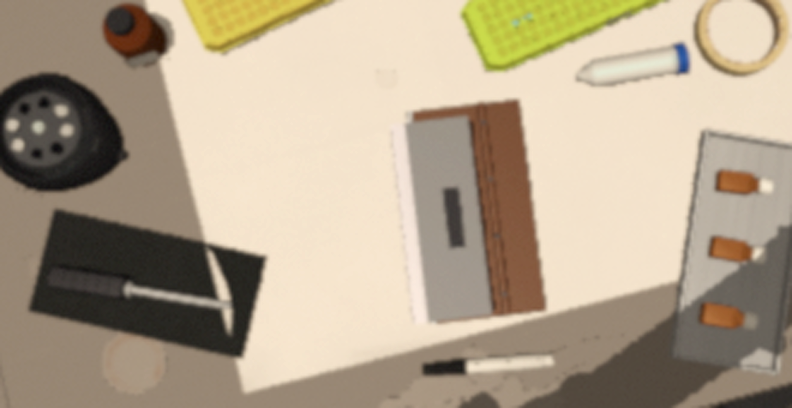

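The last picture shows all three bottles lying in the tray at (740,182), (735,250) and (725,316). The rod is wholly on the mat, from (50,275) to (230,307). The carrier lies flat at (445,215), and the bystanders look undisturbed. I'll hand the job in.

```bash
python3 -c "
from workcell import env
print(env.close_job())"
```

```text
the job is handed in; nothing more can be done
None
```

I handed the job in at about 44 s: the carrier is tipped flat on the board, all three bottles present (well 2 was empty) are in the tray, the rod is back on the mat, and the bystanders look unmoved; no verdict was returned.

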